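# Refill the mint tin with the sweet scoop

### The job

Take the little metal scoop from its cork mat, scoop up the two striped mints from the plywood tray together, and tip both into the mint-green tin (not the red one), without touching the mints with the fingers. Then stand the scoop upright back on the cork mat where it was.

Things in the scene. Friction and masses are not known exactly. Their poses are not given: they have to be found in the camera images.
- scoop_grip (a point): Metal scoop, upright square wooden handle 22 x 22 mm (120 g, loose), standing on a 5 mm cork mat. Point: on the handle's axis, at grip height, 85 mm above the underside, 25 mm below the top. -x points out of the open front; thin front edge 75 mm ahead, back 13 mm behind. Pan 80 mm wide (76 inside), walls 28 high. A low lip keeps balls in when level, surer tilted back; at 45 deg they roll out.
- tray_in (a point): Open plywood tray, fixed, 170 (x) by 112 (y) by 27 mm high, walls and floor 5 mm thick. Point: centre of its inner floor, 5 mm above the table, level with the mat's top. The mints lie at its -x end (nearer the robot), by the end wall whose inner face is 80 mm from this point; the +x part is empty, long enough to set the scoop in behind the mints.
- mint_a_center (a point): First mint: hard smooth ball, 24 mm diameter, white with green stripes, 12 g, in the tray near the inside of its -x end wall, about side by side with the other mint. This point is its centre (12 mm above the tray floor). It rolls.
- mint_b_center (a point): Second mint, the same as the first. This point is its centre.
- tin_in (a point): Open square mint-green tin, 130 x 130 mm outside, 45 mm high, walls and floor 3 mm thick, 300 g, standing loose on the table. This point is the centre of its inner floor, 3 mm above the table; its sides lie along x and y. A red tin of the same size stands elsewhere and is not wanted.
Not all that is in view belongs to the job. There is more than one size of the part that bears tin_in; the job needs the smaller.

How it is judged (in metres and radians):
On the way, in this order (a step that is already met when the one before it is completed fails the run):
1. both mints are in the scoop together, lifted clear of the tray (centres over 55 mm above the table) (distance between each of mint_a_center, mint_b_center and scoop_grip below 0.112 m and y of mint_a_center in the frame of scoop_grip between -0.04 and 0.04 m and height (world z) of each of mint_a_center, mint_b_center above 0.055 m and y of mint_b_center in the frame of scoop_grip between -0.04 and 0.04 m), for 0.2 s.
2. both mints are inside the mint-green tin (x of mint_a_center in the frame of tin_in between -0.063 and 0.063 m and y of mint_a_center in the frame of tin_in between -0.063 and 0.063 m and z of mint_a_center in the frame of tin_in between 0 and 0.04 m and x of mint_b_center in the frame of tin_in between -0.063 and 0.063 m and y of mint_b_center in the frame of tin_in between -0.063 and 0.063 m and z of mint_b_center in the frame of tin_in between 0 and 0.04 m), for 0.2 s.
At the end, for the whole second after the job is handed in: Both mints lie at rest inside the mint-green tin, and the scoop stands released and at rest on its mat, upright within 10 degrees, its handle within 45 mm of where it was at the start (all of step 2 and distance of scoop_grip from where it was at the start of the episode below 0.045 m and angle between scoop_grip's own z axis and vertical below 0.175 rad and linear speed of scoop below 0.02 m/s and linear speed of each of mint_a, mint_b below 0.03 m/s); the robot touches nothing.
It fails at once if the fingers touch a mint (contact force between the fingers and mint_a above 0.3 N or contact force between the fingers and mint_b above 0.3 N).
It also fails if it takes over 67 s, if anything falls off the work surface, if the arm or the gripper's body presses on something with over 40 N, if the wrist force passes 120 N, or if a joint passes its speed limit or range.

### The arm

A 6-joint arm with a two-finger parallel gripper is mounted at the origin on the work surface. World frame = base frame: x ahead of the robot, y to its left, z up, the work surface at z = 0. Lengths are in mm, angles in rad, forces in N, time in s.
With the tool pointing down it reaches from about 400 to 925 mm from the base axis. Payload 12.5 kg.
Tool frame: the origin (TCP) lies at the very end of the fingers, on their centre line; the grasp point (between the pads) lies 19 mm behind it; z points along the fingers, y is the line along which they close (so a half turn about z gives the same grasp; the last joint's range is limited). The gripper opens to 95 mm and grips with 3 to 60 N. Pads are 20 mm wide; open, the fingers measure 119 mm over their backs; the gripper's body (75 mm by 180 mm) begins 59 mm behind the grasp point.
Start: joints at [-1.274, 0.491, 1.559, -0, 1.092, -0.106], TCP at [245.021, -574.988, 214.661] pointing down, gripper open.
Joint ranges: [-3.1, 3.1], [-0.84, 2.19], [0.05, 2.79], [-1.13, 4.28], [0.06, 2.93], [-2.69, 2.69]. Speed limits (rad/s): [2.22, 2.22, 2.79, 3.14, 3.14, 3.14].

### API

Orientations are given as [roll, pitch, yaw] about the fixed x, y, z axes, in that order (R = Rz(yaw) Ry(pitch) Rx(roll)).
In Python, from cell import * gives the robot as it stands.
- The arm moves only by the tool jog_arm, never from a script. Its argument "targets" is a list of rows, each an object with "turn": the turn, a rotation vector about the world's x, y, z in degrees, a list of three; "slide": the shift along the world's x, y, z in mm, a list of three; "claw": the opening in per cent of the stroke, from 0 (shut) to 100 (fully open). In form: [{"turn": [wx, wy, wz], "slide": [x, y, z], "claw": claw}, ...]. A call has 1 to 5 rows; each row shifts and turns the commanded pose from where the row before left it; what a row does not reach is not made up. A row lasts 1/8 s, in which the tool goes at most 62.5 mm and 10.7 degrees, less where a joint would pass 70% of its speed; a pose out of reach is approached as far as the arm can. A call with a gripper value outside its range is refused whole. The fingers move at their own pace and stop on an object; the grip force is fixed at half the most. Time passes only in rows, so rows that do not move let the fingers close. It gives the time, the measured TCP pose, the force, the opening and the grip force at its end, in the units of the state.
- state(): the state, without advancing time (a new reading comes with each control period).
- read_camera(name): name is "scene" or "top"; returns a dict with "frame" (400x640x3 uint8, blue, green, red), "mtx" (3x3 intrinsics, pixels), "R" (3x3) and "t" (3): a world point X has camera coordinates R X + t. Camera axes: x right, y down, z forward; pixel columns grow to the right and rows downward; lengths in mm; the calibration is good to about 2 mm. A picture is of the moment at which its call begins. There is no depth.
- job_done(): hands the job in; it is judged then, once.
Trained networks look in the newest picture that a camera, given by its name, has taken for a name from the list of things; names that differ only in an ending like _2 or _b are one class to them, and where a whole thing is asked for, a point or a joint stands for the part that bears it (a point fixed in the world has none). Each returns a list of dicts, best first, with "conf" (0 to 1); they miss things now and then, are a little off and sometimes report something else, mostly with a low value. They report only what shows in the picture. A call takes as long as a camera call. They do not tell look-alikes from the thing itself.
- look_for(query, camera): "xy" ([column, row] in pixels, amid what is visible of it).
The state is a dict: "t": time; "joints": joint angles; "qvel": joint speeds; "tau": joint torques, N m; "eef_pos": TCP position; "tcp_rot": TCP orientation; "ft_force": force on the tool from outside, world axes, zero at the start; "moment": the same for the moment, N m; "opening": opening from 0.0 (shut) to 1.0 (fully open); "grip_force": force on a finger pad.
Only numpy, scipy, OpenCV 4.12 (cv2) and the standard library are available. Lean on these libraries where they do the work, as an engineer would, in place of code of your own. Each camera call takes 0.05 s, during which the arm holds its last target. There are 200 camera calls.

## Working session

There is one attempt and no reset: what is moved stays moved. The work goes in short steps, Python scripts to look and compute and a tool call to move; the robot and the scene stay as the last step left them, time stands still between calls to the robot, and variables do not carry over. Pictures are saved under pics/ and viewed, at most 10 in all, crops included, and the job is handed in when it is done.

Besides the shell and the picture viewer there is one more tool, called after ">>>" by a JSON object that holds its "fn" and its "kwargs". jog_arm: Moves the arm, as the interface text tells. Its arguments: {"type":"object","properties":{"targets":{"type":"array","items":{"type":"object","properties":{"turn":{"type":"array","items":{"type":"number"}},"slide":{"type":"array","items":{"type":"number"}},"claw":{"type":"number"}}}}},"required":["targets"]}

```bash
mkdir -p pics; ls
cat > h.py <<'E'
from cell import *
import numpy as np, cv2
def ray(c,uv,z):
    K,R,t=np.array(c["mtx"]),np.array(c["R"]),np.array(c["t"]).ravel()
    d=R.T@np.linalg.solve(K,[uv[0],uv[1],1.]); o=-R.T@t
    return (o+d*(z-o[2])/d[2]).round(1)
def proj(c,X):
    p=np.array(c["mtx"])@(np.array(c["R"])@np.array(X,float)+np.array(c["t"]).ravel()); return (p[:2]/p[2]).round(1)
E
python3 - <<'E'
from h import *
for n in("top","scene"):
    c=read_camera(n); cv2.imwrite(f"pics/{n}0.png",c["frame"])
    print(n,"cam at",(-np.array(c["R"]).T@np.array(c["t"]).ravel()).round())
    for q,z in(("scoop_grip",90),("tray_in",5),("mint_a_center",17),("tin_in",3)):
        print(q,[(np.round(d["xy"]),round(d["conf"],2),ray(c,d["xy"],z)[:2]) for d in look_for(q,n)])
print(state()["t"],state()["eef_pos"],state()["tcp_rot"])
E
```

```text
pics
top cam at [ 294.   76. 1001.]
scoop_grip [(array([460., 166.]), 0.63, array([ 507.2, -277.3]))]
tray_in [(array([376., 166.]), 0.72, array([526.3, -83.1]))]
mint_a_center [(array([371., 188.]), 0.41, array([464.5, -66.4]))]
tin_in [(array([221., 196.]), 0.71, array([445.8, 339.5])), (array([152., 265.]), 0.65, array([259.1, 515.4]))]
scene cam at [ 801. -339.  984.]
scoop_grip [(array([232., 354.]), 0.87, array([ 542.7, -314. ]))]
tray_in [(array([307., 285.]), 0.83, array([530.7, -78.5]))]
mint_a_center [(array([290., 260.]), 0.48, array([456.2, -61.8]))]
tin_in [(array([380., 164.]), 0.94, array([430.1, 340.2])), (array([370., 100.]), 0.72, array([244. , 527.3]))]
0.5 [ 245.0231611  -574.98037802  214.64655528] [ 3.14153145e+00 -4.55372219e-06  4.02766351e-01]
```

View pics/top0.png

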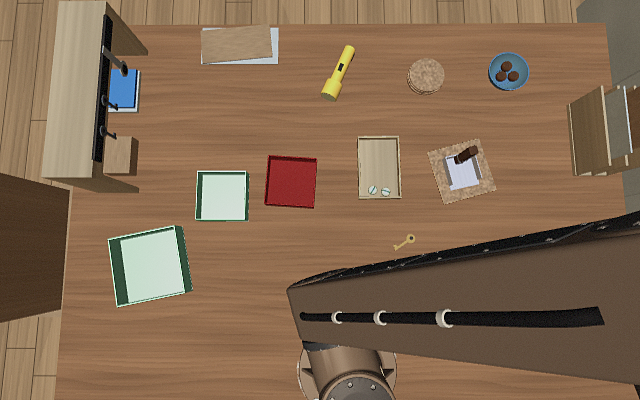

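View pics/scene0.png

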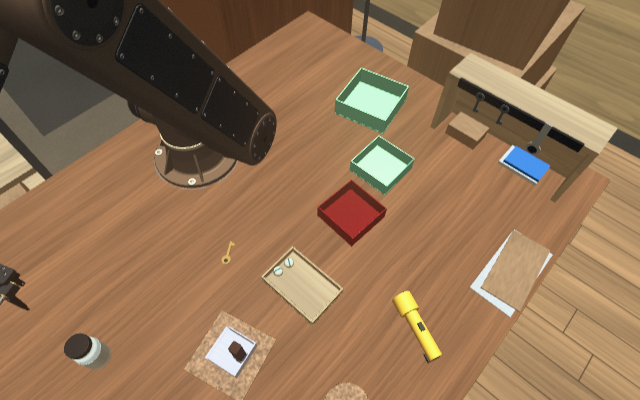

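The top view shows the tray at (378,167) with its mints at (373,190) and (386,191). The scoop is on its mat at (462,168), slightly yawed, and the small mint tin is at (221,196). The red tin and the bigger mint tin are decoys. I'll zoom in on the scoop and mints.

Run:
```python
from h import *
a=cv2.imread("pics/top0.png")[130:210,350:500]; b=cv2.imread("pics/scene0.png")[240:400,170:350]
a=cv2.resize(a,None,fx=5,fy=5,interpolation=cv2.INTER_CUBIC)[:, :750]; 
cv2.imwrite("pics/c1.png",a)
cv2.imwrite("pics/c2.png",cv2.resize(b,None,fx=3.7,fy=3.7,interpolation=cv2.INTER_CUBIC))
```

```text
(no output)
```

View pics/c1.png

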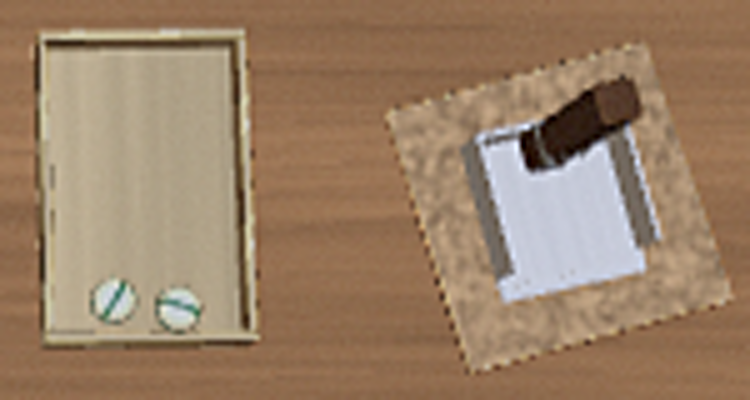

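View pics/c2.png

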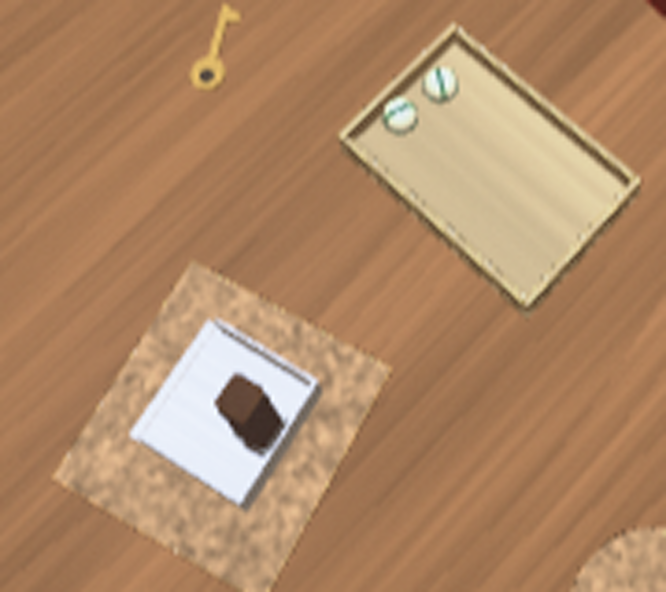

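Run:
```python
from h import *
T=read_camera("top");S=read_camera("scene")
t=lambda p,z:ray(T,(350+(p[0]+.5)/5-.5,130+(p[1]+.5)/5-.5),z)[:2]
s=lambda p,z:ray(S,(170+(p[0]+.5)/3.7-.5,240+(p[1]+.5)/3.7-.5),z)[:2]
print("handle top",t((617,102),115),s((248,396),115))
f1,f2=t((505,300),6),t((645,270),6);print("front",f1,f2,np.linalg.norm(f1-f2))
g1,g2=s((130,437),6),s((212,322),6);print("front S",g1,g2,np.linalg.norm(g1-g2))
for n,p in(("T",[t(q,5) for q in((387,112),(645,43),(733,298),(472,373))]),("S",[s(q,5) for q in((390,370),(266,600),(55,478),(195,262))])):
    print("mat",n,[list(x) for x in p],np.mean(p,0),[np.degrees(np.arctan2(*(p[(i+1)%4]-p[i])[::-1])).round(1) for i in range(4)])
p=[t(q,27) for q in((40,33),(243,31),(258,343),(43,345))];print("tray T",*p,np.mean(p,0))
p=[s(q,27) for q in((456,24),(640,182),(528,307),(342,136))];print("tray S",*p,np.mean(p,0))
print("mints T",t((114,300),17),t((178,309),17),"S",s((440,84),17),s((400,115),17))
for n,c in(("T",T),("S",S)):
    h=cv2.cvtColor(c["frame"],cv2.COLOR_BGR2HSV); m=cv2.inRange(h,(60,20,60),(90,255,255))
    k,l,st,ce=cv2.connectedComponentsWithStats(m)
    for i in range(1,k):
        if st[i,4]>400:
            ct=cv2.findContours((l==i).astype(np.uint8),0,1)[0][0]
            hu=cv2.approxPolyDP(cv2.convexHull(ct),4,True)[:,0]
            print(n,st[i],"corners z45",[list(ray(c,q,45)[:2]) for q in hu.astype(float)])
```

```text
handle top [ 541.1 -301.5] [ 546.1 -298.9]
front [ 461.9 -282. ] [ 478.4 -357.9] 77.67277515320279
front S [ 479.7 -358.6] [ 463.3 -279.2] 81.07601371552504
mat T [[np.float64(566.3), np.float64(-222.9)], [np.float64(605.1), np.float64(-365.4)], [np.float64(463.3), np.float64(-404.7)], [np.float64(422.4), np.float64(-262.9)]] [ 514.275 -313.975] [np.float64(-74.8), np.float64(-164.5), np.float64(106.1), np.float64(15.5)]
mat S [[np.float64(566.7), np.float64(-223.4)], [np.float64(607.3), np.float64(-362.6)], [np.float64(464.8), np.float64(-404.2)], [np.float64(425.6), np.float64(-261.3)]] [ 516.1   -312.875] [np.float64(-73.7), np.float64(-163.7), np.float64(105.3), np.float64(15.0)]
tray T [604.1 -31.5] [ 605.1 -140.7] [ 435.4 -143.9] [434.2 -30.8] [519.7   -86.725]
tray S [438.3 -32.5] [605.3 -32.6] [ 607.3 -141.2] [ 440.5 -142. ] [522.85  -87.075]
mints T [459.9 -70.1] [ 455.1 -104.1] S [458.2 -69. ] [ 454.4 -103.2]
T [ 195  171   54   50 1133] corners z45 [[np.float64(375.7), np.float64(257.9)], [np.float64(378.0), np.float64(389.9)], [np.float64(501.7), np.float64(392.7)], [np.float64(501.8), np.float64(263.9)]]
T [ 108  225   85   82 4055] corners z45 [[np.float64(357.3), np.float64(425.1)], [np.float64(201.3), np.float64(392.1)], [np.float64(158.9), np.float64(579.0)], [np.float64(326.2), np.float64(614.5)]]
S [ 335   69   74   65 2623] corners z45 [[np.float64(151.2), np.float64(580.9)], [np.float64(319.5), np.float64(619.2)], [np.float64(378.6), np.float64(407.6)], [np.float64(239.2), np.float64(378.1)], [np.float64(205.5), np.float64(393.1)], [np.float64(181.9), np.float64(424.7)]]
S [ 350  137   64   57 2068] corners z45 [[np.float64(375.3), np.float64(383.3)], [np.float64(503.6), np.float64(390.0)], [np.float64(516.4), np.float64(243.9)], [np.float64(394.9), np.float64(241.4)], [np.float64(376.2), np.float64(272.4)]]
```

Top and scene estimates agree: handle (543.5,-300) at yaw 15°, tray centre (521,-87), mints (459,-70) and (455,-104), tin (439,325). I'll grip across the handle's x-faces, with the tool at yaw 105°.

>>> {"fn": "jog_arm", "kwargs": {"targets": [{"turn": [0,0,10.2],"slide": [37,34,0],"claw": 100},{"turn": [0,0,10.2],"slide": [37,34,0],"claw": 100},{"turn": [0,0,10.2],"slide": [37,34,0],"claw": 100},{"turn": [0,0,10.2],"slide": [37,34,0],"claw": 100},{"turn": [0,0,10.2],"slide": [37,34,0],"claw": 100}]}}

```text
t: 1.23
eef_pos: [431.1, -403.8, 214.8]
tcp_rot: [3.141, 0.0, 1.299]
ft_force: [0.0, -0.3, -0.1]
opening: 1.002
grip_force: 0.0
```

>>> {"fn": "jog_arm", "kwargs": {"targets": [{"turn": [0,0,10.2],"slide": [37,34,-10],"claw": 100},{"turn": [0,0,10.2],"slide": [37,34,-20],"claw": 100},{"turn": [0,0,10.2],"slide": [37,34,-20],"claw": 100},{"turn": [0,0,0],"slide": [0,0,0],"claw": 100},{"turn": [0,0,0],"slide": [0,0,0],"claw": 100}]}}

```text
t: 1.85
eef_pos: [540.9, -303.2, 164.8]
tcp_rot: [3.142, 0.0, 1.826]
ft_force: [0.8, -0.6, 0.1]
opening: 0.997
grip_force: 0.0
```

>>> {"fn": "jog_arm", "kwargs": {"targets": [{"turn": [0,0,0.4],"slide": [2.5,3,-44],"claw": 100},{"turn": [0,0,0],"slide": [0,0,-40],"claw": 80},{"turn": [0,0,0],"slide": [0,0,-10],"claw": 50},{"turn": [0,0,0],"slide": [0,0,0],"claw": 30},{"turn": [0,0,0],"slide": [0,0,0],"claw": 5}]}}

```text
t: 2.48
eef_pos: [544.0, -300.8, 72.4]
tcp_rot: [3.14, 0.002, 1.833]
ft_force: [-0.4, -0.5, -0.2]
opening: 0.636
grip_force: 0.0
```

>>> {"fn": "jog_arm", "kwargs": {"targets": [{"turn": [0,0,0],"slide": [0,0,0],"claw": 5},{"turn": [0,0,0],"slide": [0,0,0],"claw": 5},{"turn": [0,0,0],"slide": [0,0,0],"claw": 5}]}}

```text
t: 2.85
eef_pos: [543.6, -300.0, 71.0]
tcp_rot: [3.141, 0.0, 1.834]
ft_force: [-0.7, -0.2, -1.1]
opening: 0.318
grip_force: 0.0
```

>>> {"fn": "jog_arm", "kwargs": {"targets": [{"turn": [0,0,0],"slide": [0,0,0],"claw": 5},{"turn": [0,0,0],"slide": [0,0,0],"claw": 5},{"turn": [0,0,0],"slide": [0,0,0],"claw": 5}]}}

```text
t: 3.22
eef_pos: [543.5, -300.0, 70.7]
tcp_rot: [3.142, 0.0, 1.834]
ft_force: [-0.8, 0.4, 1.5]
opening: 0.232
grip_force: 30.0
```

>>> {"fn": "jog_arm", "kwargs": {"targets": [{"turn": [0,0,0],"slide": [0,0,30],"claw": 5},{"turn": [0,0,0],"slide": [0,0,40],"claw": 5},{"turn": [0,0,-5],"slide": [6,45,0],"claw": 5},{"turn": [0,0,-5],"slide": [7,45,0],"claw": 5},{"turn": [0,0,-5],"slide": [6,45,0],"claw": 5}]}}

```text
t: 3.85
eef_pos: [562.5, -163.7, 140.6]
tcp_rot: [3.142, -0.0, 1.569]
ft_force: [0.3, -0.0, -0.5]
opening: 0.228
grip_force: 30.0
```

>>> {"fn": "jog_arm", "kwargs": {"targets": [{"turn": [0,0,0],"slide": [0,45,0],"claw": 5},{"turn": [0,0,0],"slide": [0,33,0],"claw": 5},{"turn": [0,0,0],"slide": [0,0,0],"claw": 5},{"turn": [0,0,0],"slide": [0,0,0],"claw": 5}]}}

```text
t: 4.35
eef_pos: [562.6, -87.4, 140.6]
tcp_rot: [3.141, 0.0, 1.572]
ft_force: [-0.3, -0.6, -1.5]
opening: 0.227
grip_force: 30.0
```

Run:
```python
from h import *
s=state();print(s["eef_pos"],s["tcp_rot"],s["joints"],s["ft_force"])
T=read_camera("top");S=read_camera("scene")
f=lambda im,k:cv2.resize(im,None,fx=k,fy=k,interpolation=cv2.INTER_CUBIC)
a=f(T["frame"][120:220,330:430],4);b=f(S["frame"][200:320,240:340],4)[:400]
cv2.imwrite("pics/d1.png",np.hstack([a,b]))
for n,c in(("T",T),("S",S)):
  print(n,[proj(c,p) for p in ((456,-87,22),(488,-127,74),(488,-47,74))])
```

```text
[562.61054365 -87.36191476 140.57328484] [3.14149140e+00 1.22549860e-04 1.57238489e+00] [-2.70011037e-01  4.98934425e-01  1.77811947e+00 -1.19484290e-04
  8.64408338e-01 -2.71522052e-01] [-0.26763016 -0.59749625 -1.52111115]
T [array([379.1, 190.8]), array([398. , 174.9]), array([366.3, 174.9])]
S [array([282.7, 265.9]), array([278.7, 277.2]), array([302.6, 254.1])]
```

View pics/d1.png

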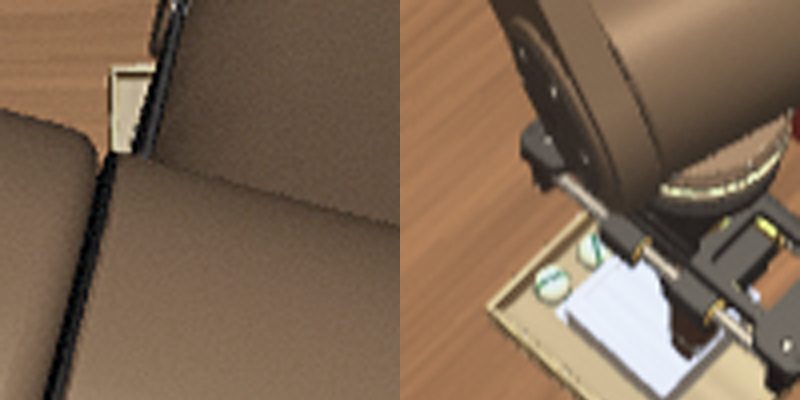

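The scene crop shows the pan level, with its front-right corner at about (279,278), which matches the prediction, and both mints ahead of it. I'll lower it behind them.

>>> {"fn": "jog_arm", "kwargs": {"targets": [{"turn": [0,0,0],"slide": [0,0.5,-30],"claw": 5},{"turn": [0,0,0],"slide": [0,0,-28],"claw": 5},{"turn": [0,0,0],"slide": [0,0,-8],"claw": 5},{"turn": [0,0,0],"slide": [0,0,-3.3],"claw": 5},{"turn": [0,0,0],"slide": [0,0,0],"claw": 5}]}}

```text
t: 5.08
eef_pos: [562.9, -86.8, 72.0]
tcp_rot: [3.141, 0.0, 1.572]
ft_force: [-0.1, -1.0, -0.9]
opening: 0.23
grip_force: 30.0
```

>>> {"fn": "jog_arm", "kwargs": {"targets": [{"turn": [0,0,0],"slide": [0,0,-0.7],"claw": 5},{"turn": [0,0,0],"slide": [0,0,0],"claw": 5},{"turn": [0,0,0],"slide": [0,0,0],"claw": 5}]}}

```text
t: 5.45
eef_pos: [562.6, -86.5, 70.9]
tcp_rot: [3.141, 0.0, 1.572]
ft_force: [-0.1, -0.2, -0.7]
opening: 0.231
grip_force: 30.0
```

>>> {"fn": "jog_arm", "kwargs": {"targets": [{"turn": [0,0,0],"slide": [-6,0,-0.5],"claw": 5},{"turn": [0,0,0],"slide": [-6,0,0],"claw": 5},{"turn": [0,0,0],"slide": [-6,0,0],"claw": 5},{"turn": [0,0,0],"slide": [-5,0,0],"claw": 5},{"turn": [0,0,0],"slide": [-5,0,0],"claw": 5}]}}

```text
t: 6.08
eef_pos: [534.9, -86.6, 70.8]
tcp_rot: [3.139, 0.001, 1.572]
ft_force: [3.5, 0.6, 5.5]
opening: 0.23
grip_force: 30.0
```

>>> {"fn": "jog_arm", "kwargs": {"targets": [{"turn": [0,0,0],"slide": [-4,0,0],"claw": 5},{"turn": [0,0,0],"slide": [-4,0,0],"claw": 5},{"turn": [0,0,0],"slide": [-3,0,0],"claw": 5},{"turn": [0,0,0],"slide": [-3,0,0],"claw": 5},{"turn": [0,0,0],"slide": [0,0,0],"claw": 5}]}}

```text
t: 6.7
eef_pos: [520.7, -86.6, 70.7]
tcp_rot: [3.14, 0.0, 1.572]
ft_force: [4.7, 0.2, 5.5]
opening: 0.231
grip_force: 30.0
```

>>> {"fn": "jog_arm", "kwargs": {"targets": [{"turn": [0,0,0],"slide": [-2,0,0.1],"claw": 5},{"turn": [0,0,0],"slide": [-1,0,0],"claw": 5},{"turn": [0,0,0],"slide": [0,0,0],"claw": 5}]}}

```text
t: 7.08
eef_pos: [517.8, -86.6, 70.7]
tcp_rot: [3.14, 0.0, 1.572]
ft_force: [4.5, 1.8, 5.7]
opening: 0.23
grip_force: 30.0
```

Run:
```python
from h import *
S=read_camera("scene")
cv2.imwrite("pics/e1.png",cv2.resize(S["frame"][230:320,240:340],None,fx=5,fy=5,interpolation=cv2.INTER_CUBIC))
print(state()["eef_pos"],state()["ft_force"],[(d["xy"],ray(S,d["xy"],17)) for d in look_for("mint_a_center","scene")])
```

```text
[517.85134072 -86.58827434  70.72382945] [3.63225833 0.73247945 5.59903441] []
```

View pics/e1.png

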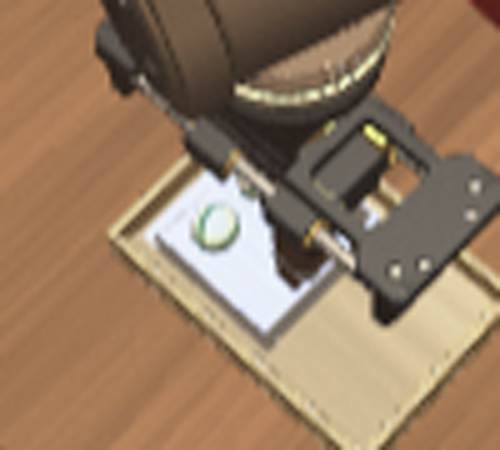

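Both mints are over the pan, at crop (215,228) and (245,185). I'll tilt back and lift.

>>> {"fn": "jog_arm", "kwargs": {"targets": [{"turn": [0,3,0],"slide": [4,0,2],"claw": 5},{"turn": [0,4,0],"slide": [5,0,2],"claw": 5},{"turn": [0,5,0],"slide": [6,0,2],"claw": 5},{"turn": [0,5,0],"slide": [6,0,2],"claw": 5},{"turn": [0,3,0],"slide": [4,0,2],"claw": 5}]}}

```text
t: 7.8
eef_pos: [541.9, -86.4, 79.7]
tcp_rot: [-2.788, -0.001, 1.572]
ft_force: [-0.4, -1.2, -1.8]
opening: 0.23
grip_force: 30.0
```

>>> {"fn": "jog_arm", "kwargs": {"targets": [{"turn": [0,0,0],"slide": [0,0,10],"claw": 5},{"turn": [0,0,0],"slide": [0,0,20],"claw": 5},{"turn": [0,0,0],"slide": [0,0,25],"claw": 5},{"turn": [0,0,0],"slide": [0,0,25],"claw": 5},{"turn": [0,0,0],"slide": [0,0,15],"claw": 5}]}}

```text
t: 8.43
eef_pos: [541.9, -86.5, 176.7]
tcp_rot: [-2.794, -0.0, 1.572]
ft_force: [0.5, 0.8, -1.5]
opening: 0.225
grip_force: 30.0
```

Run:
```python
from h import *
S=read_camera("scene")
cv2.imwrite("pics/f1.png",cv2.resize(S["frame"][200:320,230:350],None,fx=4.5,fy=4.5,interpolation=cv2.INTER_CUBIC))
s=state();print(s["eef_pos"],s["tcp_rot"],s["joints"],s["ft_force"])
```

```text
[542.50465591 -86.62727267 178.03182618] [-2.79573648e+00  1.91808926e-04  1.57198590e+00] [-0.23847434  0.56571111  1.57572646 -0.08298514  1.33760148 -0.20668439] [ 0.59664878 -0.18997056 -0.13151494]
```

View pics/f1.png

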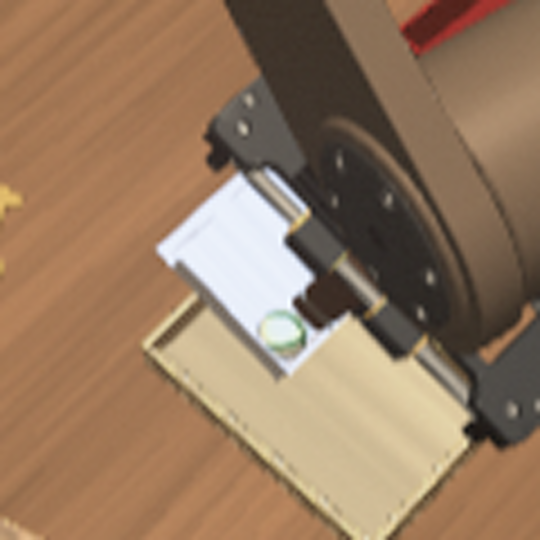

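One mint is at the pan's back and the other is presumably hidden behind the handle. The visible tray floor is empty. Next I check wrist feasibility for the dump heading.

```bash
cat >> h.py <<'E'
from scipy.spatial.transform import Rotation as Ro
E
python3 - <<'E'
from h import *
C=Ro.from_euler('z',90,degrees=True)
def fk(j,s): return Ro.from_euler('z',j[0])*Ro.from_euler('y',j[1]+j[2])*Ro.from_euler('z',s*j[3])*Ro.from_euler('y',j[4])*Ro.from_euler('z',j[5])*C
s=state(); Rm=Ro.from_euler('xyz',s["tcp_rot"])
for sg in(1,-1): print(sg,np.degrees((fk(s["joints"],sg).inv()*Rm).magnitude()))
def scoopR(psi,tilt): return Ro.from_euler('ZY',[psi,tilt],degrees=True)   # tilt>0 front up
tool0=Ro.from_euler('xyz',[np.pi,0,np.pi/2])
import warnings;warnings.filterwarnings("ignore")
for psi in(60,90,110,127,140,150):
  for al in(20,0,-30,-60):
    Rt=scoopR(psi,al)*tool0; zt=Rt.apply([0,0,1]); w=np.array([439,325,0])-250*zt  # wrist guess
    j1=np.degrees(np.arctan2(w[1],w[0]))-6
    o=[]
    for fs in(110,130):
        e=(Ro.from_euler('zy',[0,0])*Ro.from_euler('ZY',[j1,fs],degrees=True)).inv()*Rt*C.inv()
        o.append(e.as_euler('ZYZ',degrees=True).round())
    print(psi,al,"r",np.hypot(*w[:2]).round(),"dz",w[2].round(),round(j1),o)
E
```

```text
1 2.07813184214821e-14
-1 9.509396631454585
60 20 r 626.0 dz 235.0 34 [array([ -9.,  88., -25.]), array([ -9.,  68., -21.])]
60 0 r 546.0 dz 250.0 31 [array([  0.,  70., -29.]), array([  0.,  50., -29.])]
60 -30 r 434.0 dz 217.0 24 [array([ 24.,  47., -49.]), array([ 36.,  30., -65.])]
60 -60 r 358.0 dz 125.0 17 [array([ 67.,  40., -86.]), array([  92.,   37., -118.])]
90 20 r 601.0 dz 235.0 37 [array([-16.,  83., -49.]), array([-18.,  64., -43.])]
90 0 r 546.0 dz 250.0 31 [array([  0.,  70., -59.]), array([  0.,  50., -59.])]
90 -30 r 482.0 dz 217.0 18 [array([ 32.,  64., -84.]), array([ 40.,  47., -99.])]
90 -60 r 452.0 dz 125.0 8 [array([  63.,   74., -104.]), array([  70.,   66., -124.])]
110 20 r 576.0 dz 235.0 39 [array([-19.,  77., -66.]), array([-22.,  59., -58.])]
110 0 r 546.0 dz 250.0 31 [array([  0.,  70., -79.]), array([  0.,  50., -79.])]
110 -30 r 525.0 dz 217.0 17 [array([  31.,   74., -103.]), array([  36.,   57., -115.])]
110 -60 r 527.0 dz 125.0 7 [array([  58.,   90., -114.]), array([  59.,   80., -131.])]
127 20 r 552.0 dz 235.0 39 [array([-21.,  72., -81.]), arr
[... 278 characters left out ...]
])]
140 20 r 533.0 dz 235.0 39 [array([-21.,  68., -93.]), array([-26.,  49., -83.])]
140 0 r 546.0 dz 250.0 31 [array([   0.,   70., -109.]), array([   0.,   50., -109.])]
140 -30 r 588.0 dz 217.0 19 [array([  25.,   87., -127.]), array([  27.,   69., -136.])]
140 -60 r 633.0 dz 125.0 11 [array([  46.,  110., -129.]), array([  43.,   95., -143.])]
150 20 r 518.0 dz 235.0 39 [array([ -21.,   64., -103.]), array([-26.,  46., -93.])]
150 0 r 546.0 dz 250.0 31 [array([   0.,   70., -119.]), array([   0.,   50., -119.])]
150 -30 r 607.0 dz 217.0 20 [array([  22.,   90., -134.]), array([  24.,   72., -142.])]
150 -60 r 663.0 dz 125.0 13 [array([  41.,  115., -135.]), array([  37.,   99., -148.])]
```

Heading 110° keeps every joint well inside its range. I'll carry the scoop to the tin, keeping the tilt back.

>>> {"fn": "jog_arm", "kwargs": {"targets": [{"turn": [0,0,3],"slide": [-4,14,1],"claw": 5},{"turn": [0,0,6],"slide": [-8,28,1],"claw": 5},{"turn": [0,0,6],"slide": [-8,30,0],"claw": 5},{"turn": [0,0,6],"slide": [-8,30,0],"claw": 5},{"turn": [0,0,6],"slide": [-8,30,0],"claw": 5}]}}

```text
t: 9.1
eef_pos: [505.2, 47.2, 176.2]
tcp_rot: [-2.791, -0.002, 2.049]
ft_force: [0.2, 0.4, -1.0]
opening: 0.231
grip_force: 30.0
```

>>> {"fn": "jog_arm", "kwargs": {"targets": [{"turn": [0,0,6],"slide": [-8,30,0],"claw": 5},{"turn": [0,0,6],"slide": [-8,30,0],"claw": 5},{"turn": [0,0,6],"slide": [-8,30,0],"claw": 5},{"turn": [0,0,6],"slide": [-8,30,0],"claw": 5},{"turn": [0,0,6],"slide": [-8,30,0],"claw": 5}]}}

```text
t: 9.72
eef_pos: [465.0, 197.0, 176.2]
tcp_rot: [-2.791, -0.002, 2.573]
ft_force: [0.1, 0.3, -2.3]
opening: 0.23
grip_force: 30.0
```

>>> {"fn": "jog_arm", "kwargs": {"targets": [{"turn": [0,0,6],"slide": [-8,30,0],"claw": 5},{"turn": [0,0,6],"slide": [-8,30,0],"claw": 5},{"turn": [0,0,6],"slide": [-8,30,0],"claw": 5},{"turn": [0,0,6],"slide": [-8,30,0],"claw": 5},{"turn": [0,0,6],"slide": [-8,30,0],"claw": 5}]}}

```text
t: 10.35
eef_pos: [424.8, 346.6, 176.1]
tcp_rot: [-2.791, -0.002, 3.097]
ft_force: [-0.1, -0.1, -0.8]
opening: 0.228
grip_force: 30.0
```

Run:
```python
from h import *
S=read_camera("scene");T=read_camera("top")
f=lambda im,k:cv2.resize(im,None,fx=k,fy=k,interpolation=cv2.INTER_CUBIC)
cv2.imwrite("pics/g1.png",np.hstack([f(S["frame"][100:300,260:460],2),f(T["frame"][110:310,150:350],2)]))
t=f(S["frame"][240:320,255:355],1)
cv2.imwrite("pics/tray.png",t)
s=state();print(s["eef_pos"],s["tcp_rot"],s["joints"])
print([d for d in look_for("mint_a_center","scene")],[d for d in look_for("mint_a_center","top")])
R=Ro.from_euler('xyz',s["tcp_rot"])*Ro.from_euler('xyz',[np.pi,0,np.pi/2]).inv();print(R.as_euler('ZYX',degrees=True))
```

```text
[424.13910019 347.9336637  176.08760491] [-2.79203599e+00 -2.29002786e-03  3.09833202e+00] [ 0.69204493  0.5342673   1.64472896 -0.27264483  1.2164455  -0.708042  ]
[] [{'xy': [209.2, 207.5], 'conf': 0.49}, {'xy': [221.1, 195.6], 'conf': 0.29}]
[87.56917713 20.02806654  0.13965456]
```

View pics/g1.png

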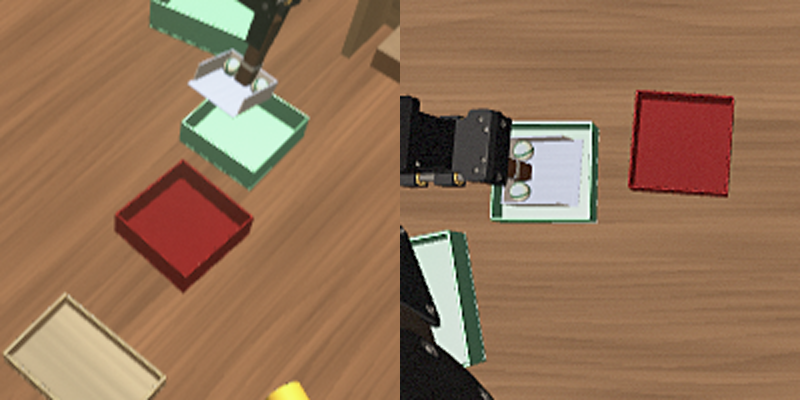

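Both mints are in the pan, either side of the handle, and the tray is empty. I'll finish the approach and bring the scoop to level.

>>> {"fn": "jog_arm", "kwargs": {"targets": [{"turn": [0,0,6],"slide": [-7,27,0],"claw": 5},{"turn": [0,0,6],"slide": [-7,27,0],"claw": 5},{"turn": [0,0,6],"slide": [-7,20,0],"claw": 5},{"turn": [0,0,4.4],"slide": [-4,13,0],"claw": 5},{"turn": [0,0,0],"slide": [0,0,0],"claw": 5}]}}

```text
t: 11.18
eef_pos: [401.1, 432.1, 176.8]
tcp_rot: [-2.792, -0.001, -2.802]
ft_force: [0.3, -0.1, -1.1]
opening: 0.234
grip_force: 30.0
```

>>> {"fn": "jog_arm", "kwargs": {"targets": [{"turn": [4.7,1.71,0],"slide": [1.5,-4,-9],"claw": 5},{"turn": [4.7,1.71,0],"slide": [1.5,-4,-9],"claw": 5},{"turn": [4.7,1.71,0],"slide": [1.5,-4,-9],"claw": 5},{"turn": [4.7,1.71,0],"slide": [1.5,-4,-9],"claw": 5}]}}

```text
t: 11.68
eef_pos: [408.0, 415.1, 141.0]
tcp_rot: [3.139, -0.004, -2.805]
ft_force: [0.9, 0.7, -1.6]
opening: 0.231
grip_force: 30.0
```

Run:
```python
from h import *
s=state();print(s["eef_pos"],s["joints"])
R=Ro.from_euler('xyz',s["tcp_rot"])*Ro.from_euler('xyz',[np.pi,0,np.pi/2]).inv();print(R.as_euler('ZYX',degrees=True),"edge",s["eef_pos"]+R.apply([-75,0,-66]))
```

```text
[407.96413437 415.11527962 140.96912318] [ 0.67884696  0.51510191  1.74455115  0.00486756  0.88484823 -1.2320136 ]
[109.30698489  -0.14756283   0.22904525] edge [432.45605855 344.40665119  74.77671035]
```

>>> {"fn": "jog_arm", "kwargs": {"targets": [{"turn": [6.3,2.3,0],"slide": [2,-8,-6],"claw": 5},{"turn": [6.3,2.3,0],"slide": [3,-8,-6],"claw": 5},{"turn": [6.3,2.3,0],"slide": [3,-8,-5],"claw": 5},{"turn": [7,2.5,0],"slide": [4,-11,2],"claw": 5},{"turn": [7,2.5,0],"slide": [4,-11,3],"claw": 5}]}}

```text
t: 12.3
eef_pos: [424.1, 369.1, 129.6]
tcp_rot: [2.526, -0.006, -2.801]
ft_force: [-0.3, 0.0, -0.9]
opening: 0.228
grip_force: 30.0
```

>>> {"fn": "jog_arm", "kwargs": {"targets": [{"turn": [7,2.5,0],"slide": [4,-10,3],"claw": 5},{"turn": [7,2.5,0],"slide": [4,-10,3],"claw": 5},{"turn": [4,1.5,0],"slide": [2,-6,0],"claw": 5},{"turn": [0,0,0],"slide": [0,0,0],"claw": 5},{"turn": [0,0,0],"slide": [0,0,0],"claw": 5}]}}

```text
t: 12.92
eef_pos: [433.6, 344.3, 135.4]
tcp_rot: [2.198, -0.007, -2.796]
ft_force: [-0.1, 0.8, -0.3]
opening: 0.228
grip_force: 30.0
```

Run:
```python
from h import *
S=read_camera("scene");T=read_camera("top")
f=lambda im,k:cv2.resize(im,None,fx=k,fy=k,interpolation=cv2.INTER_CUBIC)
cv2.imwrite("pics/i1.png",np.hstack([f(S["frame"][90:240,310:460],2.6),f(T["frame"][110:260,150:300],2.6)]))
s=state();print(s["eef_pos"],s["joints"],s["ft_force"])
R=Ro.from_euler('xyz',s["tcp_rot"])*Ro.from_euler('xyz',[np.pi,0,np.pi/2]).inv();print(R.as_euler('ZYX',degrees=True),"edge",s["eef_pos"]+R.apply([-75,0,-66]))
```

```text
[433.31938975 344.83671571 135.68968954] [ 0.13974792  0.63434547  1.96395192  1.05494086  1.14340612 -2.54477096] [-0.1857273  -0.1656997  -1.27219629]
[109.34706946 -54.06146271   0.63106982] edge [429.51452674 353.47892244  36.23198356]
```

View pics/i1.png

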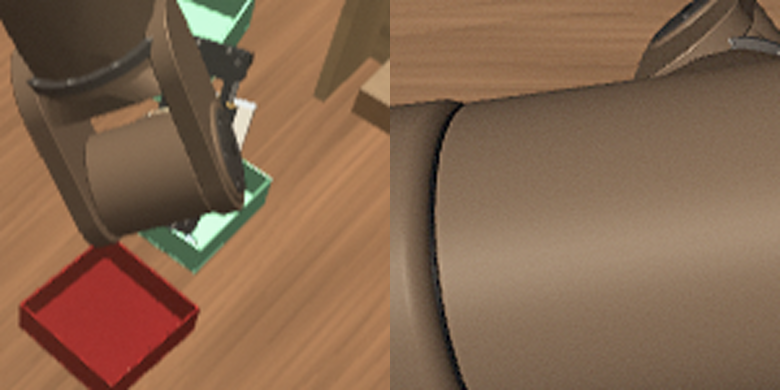

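The view is blocked by the arm, so I'll rise, untilt, and then check the tin.

>>> {"fn": "jog_arm", "kwargs": {"targets": [{"turn": [0,0,0],"slide": [-4,10,25],"claw": 5},{"turn": [0,0,0],"slide": [-4,10,30],"claw": 5},{"turn": [-8.5,-3.1,0],"slide": [0,5,20],"claw": 5},{"turn": [-8.5,-3.1,0],"slide": [0,0,0],"claw": 5},{"turn": [-8.5,-3.1,0],"slide": [0,0,0],"claw": 5}]}}

```text
t: 13.65
eef_pos: [425.4, 369.9, 211.7]
tcp_rot: [2.676, -0.001, -2.798]
ft_force: [-0.8, -0.3, -1.8]
opening: 0.227
grip_force: 30.0
```

>>> {"fn": "jog_arm", "kwargs": {"targets": [{"turn": [-8.5,-3.1,0],"slide": [0,0,0],"claw": 5},{"turn": [-8.5,-3.1,0],"slide": [0,0,0],"claw": 5},{"turn": [-8.5,-3.1,0],"slide": [0,0,0],"claw": 5},{"turn": [0,0,-8],"slide": [10,-40,0],"claw": 5},{"turn": [0,0,-8],"slide": [10,-50,0],"claw": 5}]}}

```text
t: 14.28
eef_pos: [444.7, 280.4, 210.7]
tcp_rot: [-3.139, 0.0, -3.079]
ft_force: [0.5, 0.0, -0.5]
opening: 0.23
grip_force: 30.0
```

>>> {"fn": "jog_arm", "kwargs": {"targets": [{"turn": [0,0,-8],"slide": [10,-50,0],"claw": 5},{"turn": [0,0,-8],"slide": [10,-50,0],"claw": 5},{"turn": [0,0,-8],"slide": [10,-50,0],"claw": 5},{"turn": [0,0,-8],"slide": [10,-50,0],"claw": 5},{"turn": [0,0,0],"slide": [0,0,0],"claw": 5}]}}

```text
t: 14.9
eef_pos: [485.9, 77.6, 210.8]
tcp_rot: [-3.139, 0.0, 2.641]
ft_force: [0.7, 0.2, -1.9]
opening: 0.225
grip_force: 30.0
```

Run:
```python
from h import *
S=read_camera("scene");T=read_camera("top")
f=lambda im,k:cv2.resize(im,None,fx=k,fy=k,interpolation=cv2.INTER_CUBIC)
cv2.imwrite("pics/k1.png",np.hstack([f(S["frame"][100:300,260:460],2),f(T["frame"][110:310,180:380],2)]))
for n,c in(("scene",S),("top",T)): print(n,[(d["xy"],d["conf"],ray(c,d["xy"],15)) for d in look_for("mint_a_center",n)])
s=state();print(s["eef_pos"],s["joints"],s["ft_force"])
R=Ro.from_euler('xyz',s["tcp_rot"])*Ro.from_euler('xyz',[np.pi,0,np.pi/2]).inv();print(R.as_euler('ZYX',degrees=True))
```

```text
scene []
top [([239.9, 194.1], 0.52, array([447.8, 284.5,  15. ]))]
[485.20980035  80.67554434 210.51547208] [ 0.03125269  0.30845828  1.88085386 -0.00191836  0.95419572 -1.04485544] [ 0.94571412  0.53093166 -1.62941424]
[6.17201572e+01 1.32562856e-01 4.99891899e-02]
```

View pics/k1.png

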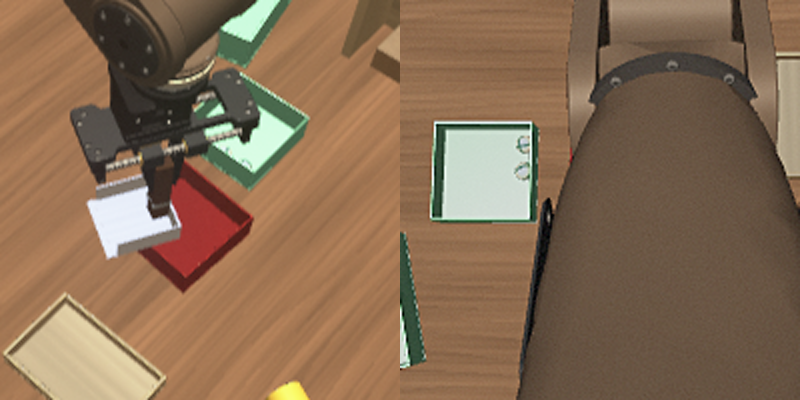

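Both mints lie in the mint-green tin, at crop (523,145) and (523,171) by its -y wall, and the scoop is empty. Now I'll return the scoop.

>>> {"fn": "jog_arm", "kwargs": {"targets": [{"turn": [0,0,-5.2],"slide": [6.5,-42,0],"claw": 5},{"turn": [0,0,-5.2],"slide": [6.5,-42,0],"claw": 5},{"turn": [0,0,-5.2],"slide": [6.5,-42,0],"claw": 5},{"turn": [0,0,-5.2],"slide": [6.5,-42,0],"claw": 5},{"turn": [0,0,-5.2],"slide": [6.5,-42,0],"claw": 5}]}}

```text
t: 15.72
eef_pos: [518.5, -130.3, 210.4]
tcp_rot: [-3.139, -0.001, 2.192]
ft_force: [1.8, -0.3, -0.9]
opening: 0.23
grip_force: 30.0
```

>>> {"fn": "jog_arm", "kwargs": {"targets": [{"turn": [0,0,-5.2],"slide": [6.5,-42,0],"claw": 5},{"turn": [0,0,-5.2],"slide": [6.5,-42,-10],"claw": 5},{"turn": [0,0,-5.2],"slide": [6.5,-42,-30],"claw": 5},{"turn": [0,0,-5.2],"slide": [6.5,-42,-30],"claw": 5},{"turn": [0,0,0],"slide": [0,0,0],"claw": 5}]}}

```text
t: 16.35
eef_pos: [544.0, -298.9, 137.6]
tcp_rot: [-3.137, -0.004, 1.828]
ft_force: [0.1, 0.0, -1.1]
opening: 0.229
grip_force: 30.0
```

Run:
```python
from h import *
s=state();print(s["eef_pos"],s["ft_force"])
R=Ro.from_euler('xyz',s["tcp_rot"])*Ro.from_euler('xyz',[np.pi,0,np.pi/2]).inv();print(R.as_euler('ZYX',degrees=True),R.as_matrix()[2])
```

```text
[ 543.97649038 -298.90823904  137.60919948] [ 0.07931665  0.0424028  -1.08088993]
[14.74606032  0.2847319   0.21550252] [-0.00496949  0.00376117  0.99998058]
```

>>> {"fn": "jog_arm", "kwargs": {"targets": [{"turn": [0,0,0],"slide": [-0.5,-1,-30],"claw": 5},{"turn": [0,0,0],"slide": [0,0,-25],"claw": 5},{"turn": [0,0,0],"slide": [0,0,-8],"claw": 5},{"turn": [0,0,0],"slide": [0,0,-3],"claw": 5},{"turn": [0,0,0],"slide": [0,0,-1],"claw": 5}]}}

```text
t: 16.98
eef_pos: [544.1, -299.2, 74.2]
tcp_rot: [-3.14, -0.0, 1.83]
ft_force: [-0.4, -0.8, -0.7]
opening: 0.231
grip_force: 30.0
```

>>> {"fn": "jog_arm", "kwargs": {"targets": [{"turn": [0,0,0],"slide": [0,0,0],"claw": 5},{"turn": [0,0,0],"slide": [0,0,0],"claw": 5}]}}

```text
t: 17.23
eef_pos: [543.6, -299.6, 73.8]
tcp_rot: [-3.139, -0.001, 1.829]
ft_force: [-0.4, 0.1, -1.4]
opening: 0.228
grip_force: 30.0
```

>>> {"fn": "jog_arm", "kwargs": {"targets": [{"turn": [0,0,0],"slide": [0,0,-2],"claw": 5},{"turn": [0,0,0],"slide": [0,0,-0.7],"claw": 5},{"turn": [0,0,0],"slide": [0,0,-0.5],"claw": 5},{"turn": [0,0,0],"slide": [0,0,0],"claw": 5}]}}

```text
t: 17.73
eef_pos: [543.5, -299.5, 70.7]
tcp_rot: [-3.139, -0.001, 1.829]
ft_force: [-1.8, 1.7, 6.5]
opening: 0.23
grip_force: 30.0
```

>>> {"fn": "jog_arm", "kwargs": {"targets": [{"turn": [0,0,0],"slide": [0,0,0],"claw": 28},{"turn": [0,0,0],"slide": [0,0,0],"claw": 40},{"turn": [0,0,0],"slide": [0,0,0],"claw": 70},{"turn": [0,0,0],"slide": [0,0,0],"claw": 80},{"turn": [0,0,0],"slide": [0,0,0],"claw": 80}]}}

```text
t: 18.35
eef_pos: [543.5, -299.5, 70.0]
tcp_rot: [-3.139, -0.001, 1.829]
ft_force: [-0.2, 0.5, 0.8]
opening: 0.643
grip_force: 0.0
```

>>> {"fn": "jog_arm", "kwargs": {"targets": [{"turn": [0,0,0],"slide": [0,0,0],"claw": 80},{"turn": [0,0,0],"slide": [0,0,20],"claw": 80},{"turn": [0,0,0],"slide": [0,0,40],"claw": 80},{"turn": [0,0,0],"slide": [0,0,50],"claw": 80},{"turn": [0,0,0],"slide": [0,0,50],"claw": 80}]}}

```text
t: 18.98
eef_pos: [543.3, -299.4, 231.6]
tcp_rot: [-3.139, -0.001, 1.829]
ft_force: [0.4, 0.2, -0.3]
opening: 0.803
grip_force: 0.0
```

>>> {"fn": "jog_arm", "kwargs": {"targets": [{"turn": [0,0,0],"slide": [-30,-50,10],"claw": 80},{"turn": [0,0,0],"slide": [-30,-50,0],"claw": 80},{"turn": [0,0,0],"slide": [-30,-50,0],"claw": 80},{"turn": [0,0,0],"slide": [-30,-50,0],"claw": 80},{"turn": [0,0,0],"slide": [0,0,0],"claw": 80}]}}

```text
t: 19.6
eef_pos: [421.1, -502.4, 239.6]
tcp_rot: [-3.139, -0.001, 1.825]
ft_force: [-1.1, 0.6, -0.5]
opening: 0.802
grip_force: 0.0
```

Run:
```python
from h import *
T=read_camera("top");S=read_camera("scene")
for n,c in(("top",T),("scene",S)):
    print(n,[(d["xy"],d["conf"]) for d in look_for("scoop_grip",n)],[(d["xy"],d["conf"],ray(c,d["xy"],15)) for d in look_for("mint_a_center",n)])
# difference from the first pictures near the scoop and mat
a=cv2.imread("pics/scene0.png")[305:400,180:280].astype(int);b=S["frame"][305:400,180:280].astype(int)
print("scene diff px",(abs(a-b).max(2)>40).sum())
a=cv2.imread("pics/top0.png")[135:205,425:500].astype(int);b=T["frame"][135:205,425:500].astype(int)
print("top diff px",(abs(a-b).max(2)>40).sum()); print(state()["opening"],state()["eef_pos"])
```

```text
top [([460.0, 166.6], 0.62)] [([240.9, 196.8], 0.52, array([440.5, 281.7,  15. ]))]
scene [([232.2, 354.4], 0.95)] []
scene diff px 295
top diff px 1384
0.7988437072022999 [ 424.35970674 -498.41794508  240.22560791]
```

```bash
python3 -c "
from cell import *
print(job_done())"
```

```text
the job is handed in; nothing more can be done
None
```

I handed the job in at about 20 s: both mints are in the smaller mint-green tin, and the scoop is standing released on its cork mat at its starting pixel position; `job_done()` gave no verdict.

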